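# Find the high spot of a flywheel with a dial indicator

## Robot

A 6-joint arm with a two-finger parallel gripper is mounted at the origin on the work surface. World frame = base frame: x ahead of the robot, y to its left, z up, the work surface at z = 0. Lengths are in mm, angles in rad, forces in N, time in s.
With the tool pointing down it reaches from about 300 to 775 mm from the base axis. Payload 14.6 kg.
Tool frame: the origin (TCP) lies on the centre line of the jaws, within the pads' length; the fingertips stand 19 mm ahead of it and the grasp point (between the pads) is the TCP (bot.tip_reach is the distance from the TCP to the fingertips, in mm); y points along the fingers, x is the direction in which the jaws open and shut, and the axes are right-handed (so a half turn about y gives the same grasp; the last joint's range is limited). The gripper opens to 85 mm and grips with 20 to 120 N. Pads are 22 mm wide; open, the fingers measure 114 mm over their backs; the gripper's body (76 mm by 85 mm) begins 54 mm behind the grasp point. The pads swing forward as they close: fully open they stand 13 mm farther back than shut.
Start: joints at [-1.344, 0.3, 1.521, -0, 1.321, -0.067], TCP at [159.268, -526.425, 250.281] pointing down, gripper open.
Joint ranges: [-3.03, 3.03], [-0.79, 2.21], [0.23, 2.52], [-1.04, 4.18], [0, 3.07], [-2.55, 2.55]. Speed limits (rad/s): [2.22, 2.22, 2.57, 3.14, 3.14, 3.14].

## Interface

Orientations are given as a unit quaternion [w, x, y, z].
In Python, from rig import bot gives the robot as it stands. Calls block until the motion is done:
- bot.move_to(position, orientation): joint-space move of the TCP to a pose.
- bot.servo_line(position, attitude=None, speed=150, until_force=None): straight line of the TCP; attitude=None keeps the orientation; speed is the mean speed in mm/s. With until_force (N) it stops when the force on the tool has changed by that much, and returns True; else False.
- bot.move_joints(angles): joint-space move.
- bot.move_gripper(opening, grip_force=None): finger opening in mm; grip_force is the grip in N (None keeps the last); returns when the fingers have stopped.
- bot.dwell(seconds).
- bot.ik(position, orientation): joint angles nearest the present ones, or None.
- bot.read_state(): the state.
- bot.read_camera(name): name is "scene" or "side" or "wrist"; returns a dict with "image" (480x640x3 uint8, blue, green, red), "depth" (480x640 float32, mm along the optical axis (not along the pixel's ray), 0 where there is no reading), "fovy" (degrees; the focal length in pixels is half the picture's height over the tangent of half this angle, whatever the lens; pixels are square), "cx", "cy" (the principal point, pixels), "eye" and "attitude" of the camera in the world; the wrist camera has in their place "mount" (4x4, takes a point from camera to tool coordinates, whose origin is the TCP and whose axes are the tool frame's). Camera axes: x right, y down, z forward; pixel columns grow to the right and rows downward; lengths in mm; the calibration is good to about 2 mm. A picture is of the moment at which its call begins: read the wrist's pose just before it.
A pose or a line that the arm cannot do raises bot.MotionError and nothing moves.
- bot.finish_job(): hands the job in, once; it reports no verdict.
The state is a dict: "clock": time; "joint_positions": joint angles; "qvel": joint speeds; "effort": joint torques, N m; "ee_pos": TCP position; "tool_rot": TCP orientation; "ft_force": force on the tool from outside, world axes, zero at the start; "moment": the same for the moment, N m; "grip_width": finger opening in mm.
Only numpy, scipy, OpenCV 4.12 (cv2) and the standard library are available. Lean on these libraries where they do the work, as an engineer would, in place of code of your own. Each camera call takes 0.05 s, during which the arm holds its last target.

## Task

Check the orange robot flywheel for runout: slide the dial indicator in until its plunger is pressed in about 4 mm by the rim, then crank the wheel round under it, find the highest of the rim's bumps and leave the wheel standing with that highest spot under the plunger, the indicator still bearing on it. Never drive the plunger to its stop, keep the fingers off the plunger, and leave the other things on the bench alone.

Things in the scene. Friction and masses are not known exactly. Their poses are not given: they have to be found in the camera images.
- spindle (a point): The wheel's upright axis, at plunger height (36 mm above the bench). Its x, y, z are the axes of the white base plate (150 x 310 x 12 mm, fixed to the bench; z up): the indicator lies in +y of the wheel and slides along y. The wheel turns either way, many turns, with light friction (0.16 N m); it stays where it is left.
- cover (a point): Centre of the top of the wheel's grey cover disc, radius 69 mm, 52 mm above the bench; it has a steel nut in the middle and turns with the wheel.
- rim (a point): Centre (mid-height, on the axis) of the orange rim under the cover: plain radius 60 mm, 24 to 46 mm above the bench. It has one high bump, 5 mm proud, some 35 degrees wide, and one lesser bump of 2.5 mm, 110 degrees from it. The cover hides them and each time they stand at another place under it. The high bump never starts at the plunger.
- knob_grip (a point): Mid-height of the red crank knob on the cover disc: an upright, freely spinning round handle of 16 mm diameter, 60 to 98 mm above the bench; this point 80 mm above the bench, 46 mm from the wheel's axis. Can be gripped from above and led round the axis in a circle without turning the gripper.
- slide_grip (a point): Upright black post of the indicator carriage, 14 mm diameter, 27 to 72 mm above the bench; this point 55 mm above the bench, 56 mm behind the dial's centre. Pinch it from above across the slide (along x of spindle) to slide the indicator.
- dial (a point): Centre of the round white dial (68 mm steel case, 25 to 48 mm above the bench, face up) on the carriage. Its red needle points at the wheel at 0 and turns clockwise seen from above 0.4 rad (23 degrees) per mm that the plunger is pressed in; black ticks each mm from 0 to 12, the tick at 4 red.
- contact_ball: Brass ball of 8 mm diameter at the end of the steel plunger that sticks out of the dial case towards the wheel, 36 mm above the bench; its origin is the foremost point, which touches the rim (62 mm before the dial's centre when not pressed). With the ball on the rim, its horizontal distance from spindle is the rim's radius there: 60 mm on the plain rim, 65 mm on the very top of the high bump.
- plunger (a joint): How far the plunger is pressed in (m): 0 free, hard stop at 0.014. Spring: 0.9 N at 0, plus 0.3 N per mm.
- carriage (a joint): Travel of the indicator carriage towards the wheel (m): 0 fully backed off, 0.036 at its end; stiff slide (about 8 N) that stays where it is left. On the plain rim the ball first touches at about 0.014.
- screwdriver: Bystander: green-handled screwdriver, 170 mm, lying; leave alone.
- solder_spool: Bystander: metal spool 56 mm diameter, 40 mm high; leave alone.
- screw_jar: Bystander: closed jar 56 mm diameter, 70 mm high; leave alone.
- parts_tray: Bystander: yellow tray 90 x 70 x 25 mm; leave alone.

How it is judged (in metres and radians):
On the way, in this order (a step that is already met when the one before it is completed fails the run):
1. the indicator is slid in so that the rim presses its plunger in by 2.5 to 6 mm (value of joint plunger between 0.0025 and 0.006 m and contact force between contact_ball and anything else above 0.5 N), for 0.3 s.
2. the rim's high bump stands under the plunger (horizontal distance between contact_ball and spindle above 0.0639 m and contact force between contact_ball and anything else above 0.5 N), for 0.3 s.
At the end, for the whole second after the job is handed in: The wheel is at rest with the high bump's top under the plunger: the ball bears on the rim (over 0.5 N) and stands over 63.9 mm from the wheel's axis (within 1.1 mm of the highest), the plunger pressed in less than 12.5 mm, nothing touched by the robot (all of step 2 and angular speed of contact_ball below 0.05 rad/s and linear speed of contact_ball below 0.005 m/s and value of joint plunger below 0.0125 m).
It fails at once if the plunger is driven to its stop (over 12.5 mm pressed in, or over 9 N on its ball) (value of joint plunger above 0.0125 m or contact force between contact_ball and anything else above 9 N).
It fails at once if the fingers press on the plunger's ball (contact force between the fingers and contact_ball above 1 N).
It fails at once if a bystander is moved over 15 mm (distance of any of screwdriver, solder_spool, screw_jar, parts_tray from where it was at the start of the episode above 0.015 m).
It also fails if it takes over 72 s, if anything falls off the work surface, if the arm or the gripper's body presses on something with over 40 N, if the wrist force passes 120 N, or if a joint passes its speed limit or range.

## Working session

There is one attempt and no reset: what is moved stays moved. The work goes in short steps, each a Python script; the robot and the scene stay as the last script left them, time stands still between calls to the robot, and variables do not carry over. Pictures are saved under pics/ and viewed, and the job is handed in when it is done.

```bash
ls; mkdir -p pics; cat > h.py <<'E'
from rig import bot
import numpy as np, cv2
from scipy.spatial.transform import Rotation as R
def rot(q): return R.from_quat([q[1],q[2],q[3],q[0]]).as_matrix()
def cam(name):
    s=bot.read_state(); c=bot.read_camera(name)
    if name=='wrist':
        T=np.eye(4);T[:3,:3]=rot(s['tool_rot']);T[:3,3]=s['ee_pos'];M=T@np.array(c['mount'])
    else:
        M=np.eye(4);a=np.array(c['attitude'])
        M[:3,:3]=a if a.shape==(3,3) else rot(a);M[:3,3]=c['eye']
    c['M']=M;c['f']=240/np.tan(np.radians(c['fovy'])/2);return c
def atz(c,u,v,z):
    d=c['M'][:3,:3]@np.array([(u-c['cx'])/c['f'],(v-c['cy'])/c['f'],1]);o=c['M'][:3,3]
    return o+d*(z-o[2])/d[2]
def proj(c,p):
    q=c['M'][:3,:3].T@(np.array(p)-c['M'][:3,3]);return q[:2]/q[2]*c['f']+[c['cx'],c['cy']]
E
python3 - <<'E'
from h import *
import pickle
for n in ['scene','side','wrist']:
    c=cam(n);cv2.imwrite(f'pics/{n}0.png',c['image']);pickle.dump(c,open(f'{n}0.pkl','wb'));print(n,c['M'].round(2).tolist(),c['f'])
s=bot.read_state();print(s['clock'],s['tool_rot'])
E
```

```text
pics
scene [[-0.88, 0.35, -0.34, 867.89], [0.48, 0.61, -0.63, 713.68], [-0.01, -0.71, -0.7, 895.31], [0.0, 0.0, 0.0, 1.0]] 439.7988538585326
side [[0.91, -0.25, 0.33, -52.52], [-0.42, -0.54, 0.73, -1149.68], [-0.01, -0.8, -0.59, 1012.64], [0.0, 0.0, 0.0, 1.0]] 619.1103072765887
wrist [[0.29, -0.91, -0.28, 231.73], [-0.96, -0.28, -0.09, -503.63], [-0.0, 0.3, -0.95, 373.79], [0.0, 0.0, 0.0, 1.0]] 394.045830982126
0.15 [ 0.56800476 -0.56759999  0.42166466 -0.42118851]
```

View pics/scene0.png

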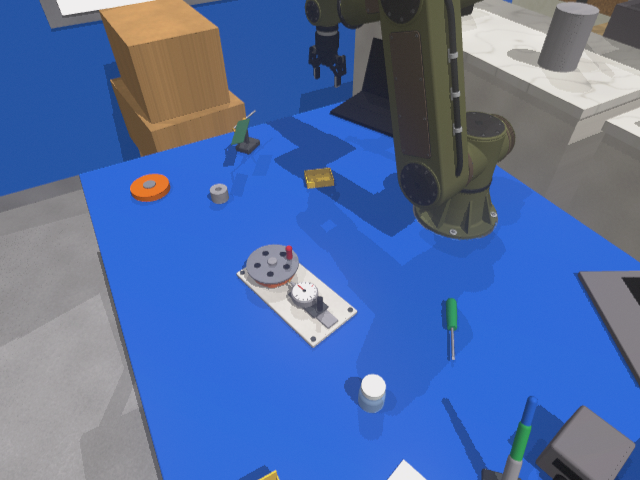

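View pics/side0.png

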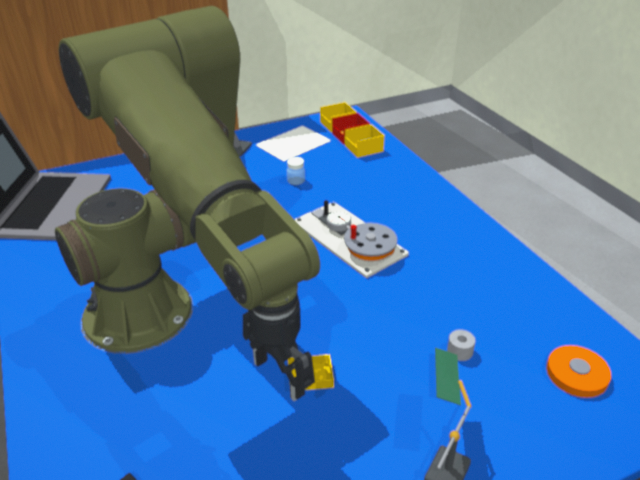

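View pics/wrist0.png

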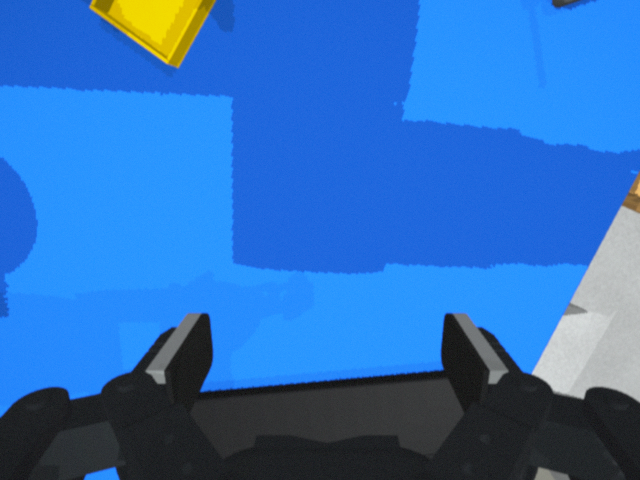

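```bash
python3 - <<'E'
from h import *
import pickle
c=pickle.load(open('scene0.pkl','rb'));d=pickle.load(open('side0.pkl','rb'))
for n,u,v,z in [('cover',272,261,55),('dial',304,293,48),('posttop',320,299,72),('knobtop',289,247,98),('base_r',355,310,12),('base_b',314,341,12),('base_l',238,273,12)]: print(n,atz(c,u,v,z).round(1))
for n,u,v,z in [('cover',371,240,52),('knobtop',354,227,98),('posttop',326,203,72)]: print(n,atz(d,u,v,z).round(1))
im=c['image'][220:360,220:380];cv2.imwrite('pics/sc_crop.png',cv2.resize(im,None,fx=4.5,fy=4.2,interpolation=cv2.INTER_CUBIC)[:600,:800])
E
```

```text
cover [599.9 -37.3  55. ]
dial [574.1  93.5  48. ]
posttop [557.9 145.7  72. ]
knobtop [555.1 -22.2  98. ]
base_r [476.4 176.8  12. ]
base_b [607.7 205.6  12. ]
base_l [684.3 -80.5  12. ]
cover [601.3 -45.5  52. ]
knobtop [557.4 -32.1  98. ]
posttop [557.2 132.6  72. ]
```

View pics/sc_crop.png

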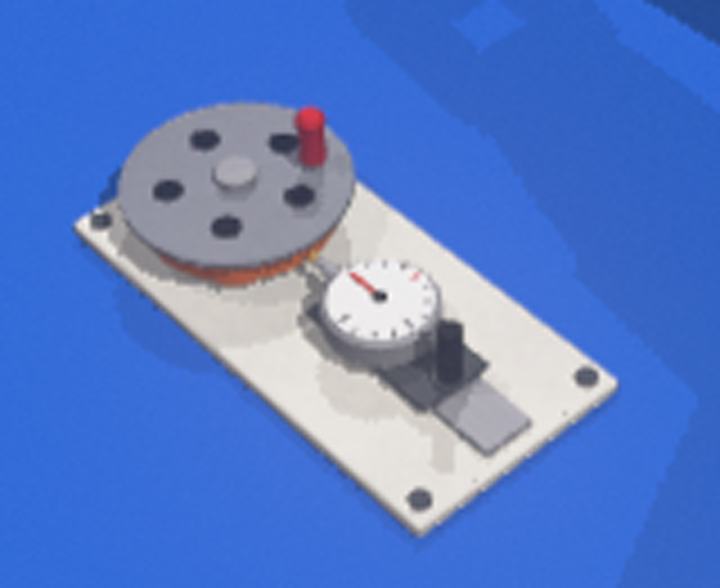

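```bash
cat >> h.py <<'E'
BY=np.array([-0.258,0.966,0]);BY/=np.linalg.norm(BY);BX=np.array([BY[1],-BY[0],0])
def quat(sgn,by=BY):
    bx=np.array([by[1],-by[0],0])
    x=sgn*bx;y=np.array([0,0,-1.]);z=np.cross(x,y)
    q=R.from_matrix(np.column_stack([x,y,z])).as_quat();return [q[3],q[0],q[1],q[2]]
E
python3 - <<'E'
from h import *
c=bot.read_camera('wrist');print(np.round(c['mount'],3))
for s in (1,-1):
    print(s,quat(s))
    for p in [[600,-40,80],[600,-40,300],[558,138,55],[560,100,300],[560,138,250],[600,-140,250]]:
        print(p,np.round(bot.ik(p,quat(s)),2) if bot.ik(p,quat(s)) is not None else None)
E
```

```text
[[   1.       0.       0.      -0.78 ]
 [  -0.      -0.297    0.955 -124.008]
 [   0.      -0.955   -0.297   75.958]
 [   0.       0.       0.       1.   ]]
1 [np.float64(-0.701094727623705), np.float64(0.701094727623705), np.float64(0.0920118628125901), np.float64(-0.0920118628125901)]
[600, -40, 80] [-0.13  0.6   1.52 -0.    1.03 -0.39]
[600, -40, 300] [-0.13  0.39  1.29 -0.    1.46 -0.39]
[558, 138, 55] [ 0.18  0.58  1.61 -0.    0.95 -0.08]
[560, 100, 300] [ 0.11  0.31  1.39 -0.    1.44 -0.15]
[560, 138, 250] [ 0.18  0.36  1.44 -0.    1.34 -0.08]
[600, -140, 250] [-0.29  0.45  1.32 -0.    1.37 -0.55]
-1 [np.float64(0.0920118628125901), np.float64(-0.0920118628125901), np.float64(0.701094727623705), np.float64(-0.701094727623705)]
[600, -40, 80] None
[600, -40, 300] None
[558, 138, 55] None
[560, 100, 300] None
[560, 138, 250] None
[600, -140, 250] None
```

```bash
python3 - <<'E'
from h import *
import pickle
p=np.array([600,-40,0])+BY*70;p[2]=300
bot.move_to(list(p),quat(1));bot.dwell(.3)
c=cam('wrist');pickle.dump(c,open('wrist1.pkl','wb'));cv2.imwrite('pics/wrist1.png',c['image']);print(bot.read_state()['clock'],bot.read_state()['ee_pos'])
E
```

```text
3.025 [581.93934691  27.43545018 299.98003322]
```

View pics/wrist1.png

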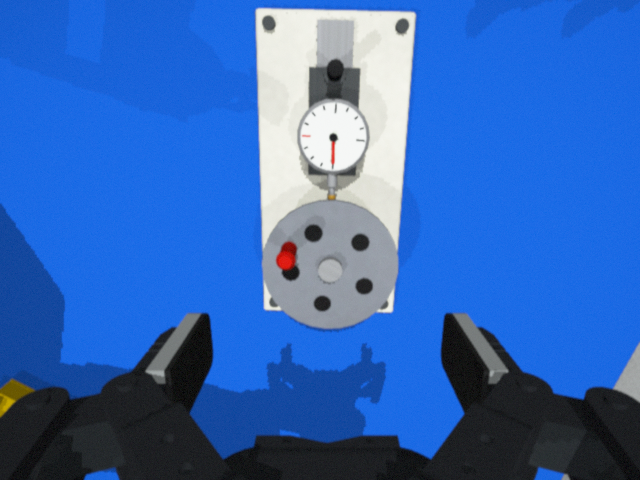

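```bash
python3 - <<'E'
from h import *
import pickle
c=pickle.load(open('wrist1.pkl','rb'))
im=c['image'].astype(int)
P={}
for n,u,v,z in [('cover',330.5,264.5,52),('dial',333.5,137,48),('posttop',335,66,72),('knobtop',286,260,98),('tl',256,9,12),('tr',415,13,12),('bl',264,310,12),('br',394,313,12),('ball',332,197,36)]:
    P[n]=atz(c,u,v,z);print(n,P[n].round(1))
w=P['cover']
for n in P: d=(P[n]-w); print(n,(d@BX).round(1),(d@BY).round(1))
for k in range(0,360,45):
    a=np.radians(k);q=w+69*np.array([np.cos(a),np.sin(a),0]);q[2]=52
    cv2.circle(c['image'],tuple(int(round(t)) for t in proj(c,q)),1,(0,255,0),-1)
cv2.imwrite('pics/w1c.png',cv2.resize(c['image'][0:340,230:430],None,fx=1.75*2,fy=1.75,interpolation=cv2.INTER_CUBIC) if 0 else cv2.resize(c['image'][40:340,240:430],None,fx=2,fy=2,interpolation=cv2.INTER_CUBIC))
E
```

```text
cover [602.  -31.3  52. ]
dial [572.4  88.9  48. ]
posttop [558.1 144.4  72. ]
knobtop [558.2 -20.9  98. ]
tl [474.1 179.6  12. ]
tr [617.1 214.4  12. ]
bl [ 546.5 -119.5   12. ]
br [692.9 -84.4  12. ]
ball [586.4  32.5  36. ]
cover 0.0 0.0
dial 2.5 123.8
posttop 3.0 181.0
knobtop -39.6 21.3
tl -69.1 236.7
tr 78.0 233.4
bl -76.3 -70.9
br 74.2 -74.8
ball 1.5 65.6
```

View pics/w1c.png

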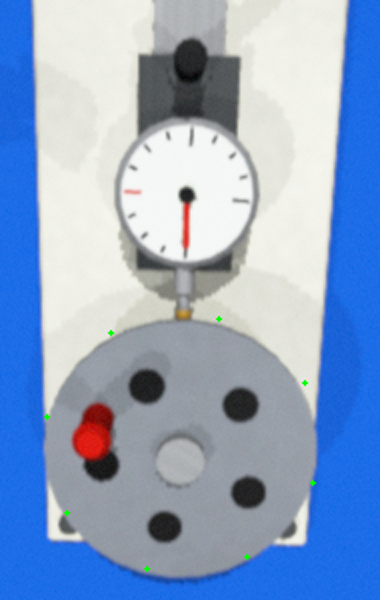

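```bash
sed -i 's/BY=np.array(\[-0.258,0.966,0\])/BY=np.array([-0.24,0.971,0])/' h.py; python3 - <<'E'
from h import *
q=quat(1)
bot.move_gripper(45)
bot.move_to([558.5,144,120],q)
bot.servo_line([558.5,144,58],q,speed=100,until_force=15)
s=bot.read_state();print(s['ee_pos'],s['ft_force'])
bot.move_gripper(5,40)
s=bot.read_state();print(s['ee_pos'],s['ft_force'],s['grip_width'],s['clock'])
c=cam('scene');cv2.imwrite('pics/s2.png',cv2.resize(c['image'][220:360,220:400],None,fx=4,fy=4,interpolation=cv2.INTER_CUBIC))
p=np.array(s['ee_pos'])-5.5*BY
bot.servo_line(list(p),q,speed=8)
bot.dwell(.4)
s=bot.read_state();print(s['ee_pos'],s['ft_force'],s['grip_width'],s['clock'])
c=cam('scene');cv2.imwrite('pics/s3.png',cv2.resize(c['image'][220:360,220:400],None,fx=4,fy=4,interpolation=cv2.INTER_CUBIC))
E
```

```text
[558.90342694 144.01168266  58.63629977] [ 0.24235361  0.52418144 -0.4228728 ]
[558.29710622 143.96255419  58.68748464] [-6.27340821 -2.90970257  7.43422963] 12.894253835692194 5.5167
[559.31744138 139.45770812  58.78939384] [-1.47983584  6.92596346 -1.30869542] 12.87708117306288 6.8083
```

View pics/s3.png

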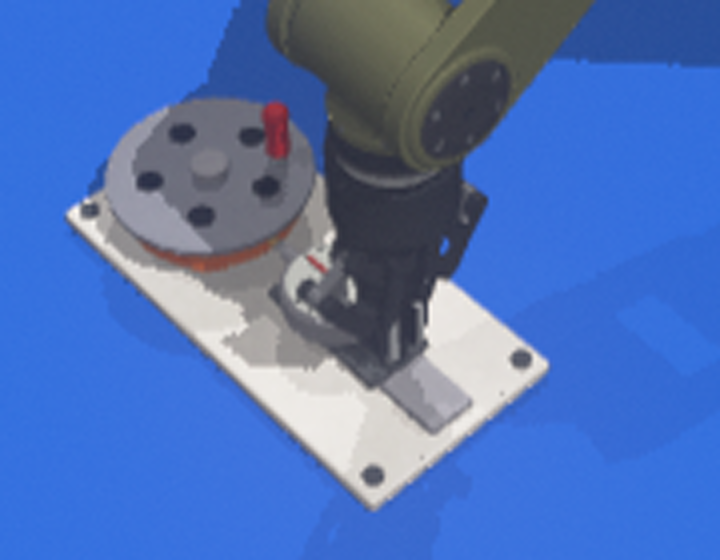

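```bash
python3 - <<'E'
from h import *
q=quat(1)
s=bot.read_state()
p=np.array(s['ee_pos'])-3*BY;p[2]=58.5
bot.servo_line(list(p),q,speed=8)
bot.dwell(.3)
s=bot.read_state();print(s['ee_pos'],s['ft_force'],s['grip_width'],s['clock'])
c=cam('scene');a=cv2.resize(c['image'][250:330,250:340],None,fx=5,fy=5,interpolation=cv2.INTER_CUBIC)
cv2.imwrite('pics/s4.png',a)
E
```

```text
[559.81326876 137.48270929  58.7860198 ] [-2.44133676  7.24189     0.36120866] 13.087982346954096 7.575
```

View pics/s4.png

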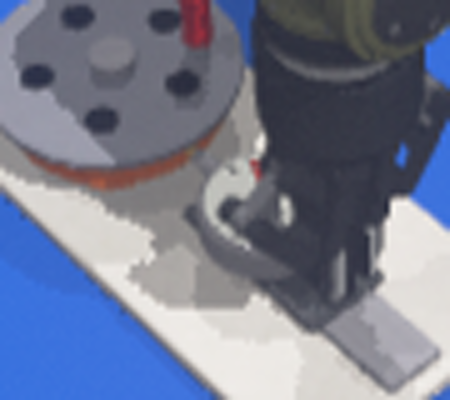

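```bash
cat >> h.py <<'E'
def look(name,p=None,box=None,k=2):
    if p is not None: bot.move_to(list(p),quat(1));bot.dwell(.2)
    c=cam('wrist');b=box or (0,340,200,460)
    cv2.imwrite(f'pics/{name}.png',cv2.resize(c['image'][b[0]:b[1],b[2]:b[3]],None,fx=k,fy=k,interpolation=cv2.INTER_CUBIC));return c
E
python3 - <<'E'
from h import *
bot.move_gripper(45)
s=bot.read_state();p=np.array(s['ee_pos'])
bot.servo_line([p[0],p[1],110],speed=150)
c=look('l5',np.array([582,27.4,240]),(0,300,180,480))
print(bot.read_state()['clock'])
E
```

```text
9.4917
```

View pics/l5.png

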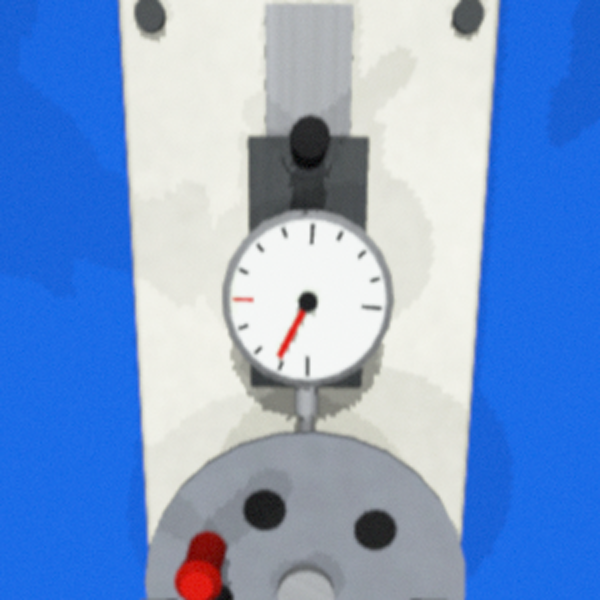

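```bash
python3 - <<'E'
from h import *
q=quat(1)
bot.move_to([559.9,137.5,110],q)
bot.servo_line([559.9,137.5,58],q,speed=120,until_force=15)
bot.move_gripper(5,40)
s=bot.read_state();p0=np.array(s['ee_pos'])
p=p0-3.7*BY
bot.servo_line(list(p),q,speed=8);bot.dwell(.3)
s=bot.read_state();print(p0,s['ee_pos'],(s['ee_pos']-p0)@BY,s['ft_force'])
bot.move_gripper(45)
s=bot.read_state();p=np.array(s['ee_pos'])
bot.servo_line([p[0],p[1],110],speed=150)
c=look('l6',np.array([582,27.4,240]),(0,300,180,480))
print(bot.read_state()['clock'])
E
```

```text
[559.88518268 137.44899328  58.93147108] [560.4390797  134.91773825  59.07616071] -2.590212842601224 [-2.32171703  9.18438795 -2.79424892]
13.9833
```

View pics/l6.png

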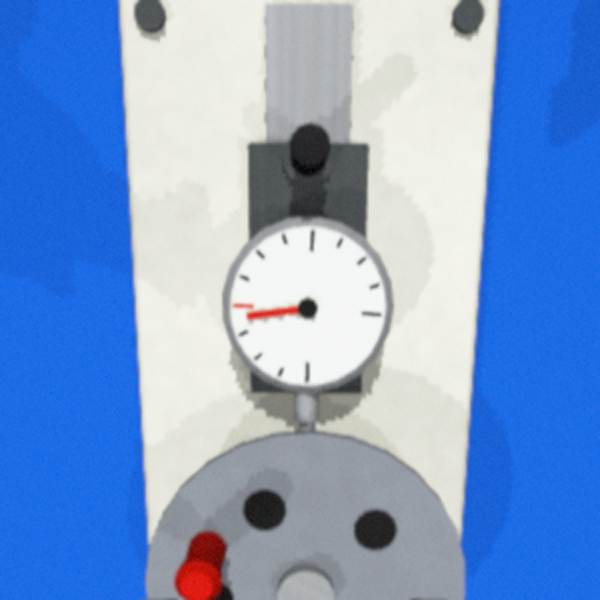

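```bash
python3 - <<'E'
from h import *
import pickle
p=np.array([602,-33,0])-50*BY;p[2]=210
c=look('l7',p,(0,340,120,520));pickle.dump(c,open('l7.pkl','wb'))
d=cam('scene');pickle.dump(d,open('s7.pkl','wb'))
print(bot.read_state()['clock'],bot.read_state()['ee_pos'])
# rectified dial from scene
def rect(d,C,half=45,k=5):
    n=2*half*k
    src=np.float32([proj(d,C+BX*a+BY*b) for a,b in [(-half,half),(half,half),(half,-half),(-half,-half)]])
    return cv2.warpPerspective(d['image'],cv2.getPerspectiveTransform(src,np.float32([[0,0],[n,0],[n,n],[0,n]])),(n,n))
C=np.array([572.4,88.9,48])-9.3*BY
cv2.imwrite('pics/rd7.png',rect(d,C))
E
```

```text
14.825 [614.07655961 -80.72765058 210.42736691]
```

View pics/l7.png

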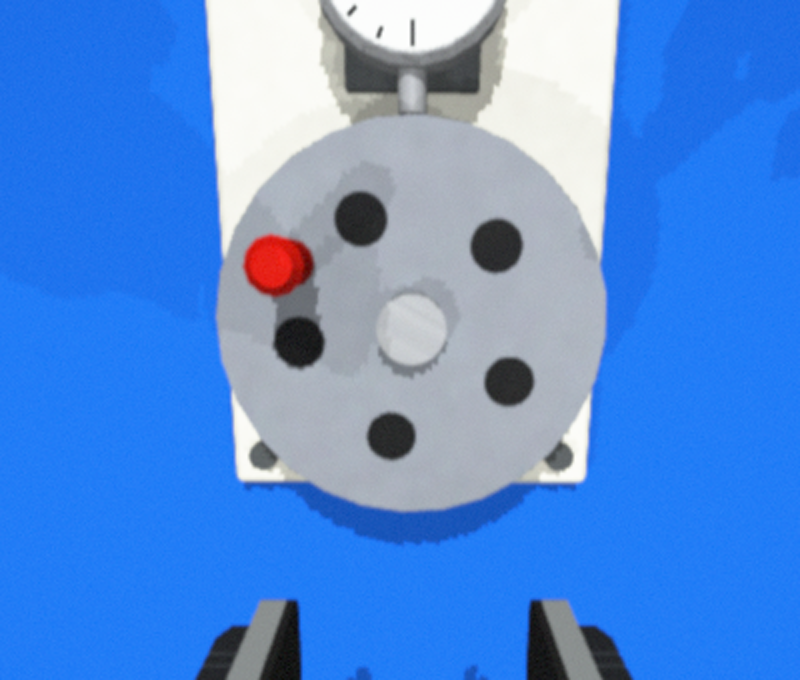

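View pics/rd7.png

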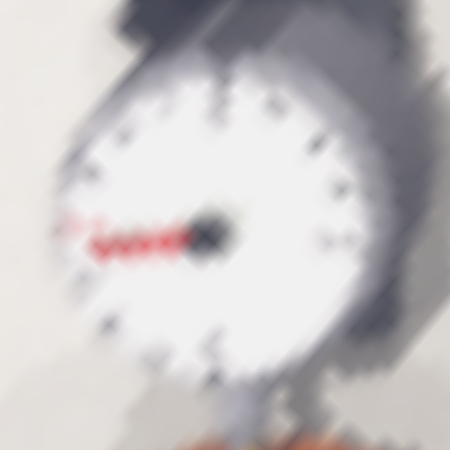

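```bash
python3 - <<'E'
from h import *
import pickle
from scipy.optimize import least_squares
c=pickle.load(open('l7.pkl','rb'))
e=[(217,312),(606,310),(413,114),(413,512),(275,173),(553,178),(270,448),(550,455)]
pts=np.array([atz(c,120+u/2,v/2,52)[:2] for u,v in e])
r=least_squares(lambda x:np.hypot(*(pts-x[:2]).T)-x[2],[602,-33,69]);print(r.x,r.fun.round(1))
W=r.x[:2]
k=atz(c,120+272/2,265/2,98)[:2];print(k,np.hypot(*(k-W)))
n=atz(c,120+412/2,330/2,58)[:2];print('nut',n)
for u,v in[(238,482),(585,480)]:print(atz(c,120+u/2,v/2,12)[:2])
E
```

```text
[602.64915331 -34.83638965  68.65967027] [ 0.1 -0.3  0.4  0.1 -0.1 -0.3 -0.3  0.4]
[557.89142034 -22.50336941] 46.42583385887956
nut [602.62430679 -34.86180166]
[ 547.03236557 -119.86600624]
[690.82156184 -83.16355128]
```

```bash
cat >> h.py <<'E'
W=np.array([602.6,-34.8]);RK=46.
def rect(d,C,half=45,k=5):
    n=2*half*k
    src=np.float32([proj(d,C+BX*a+BY*b) for a,b in [(-half,half),(half,half),(half,-half),(-half,-half)]])
    return cv2.warpPerspective(d['image'],cv2.getPerspectiveTransform(src,np.float32([[0,0],[n,0],[n,n],[0,n]])),(n,n))
DC=np.array([572.4,88.9,48])-9.3*BY
def needle(d):
    im=rect(d,DC);x,y=np.meshgrid(np.arange(450)-210,np.arange(450)-233)
    b,g,r=[im[...,i].astype(int) for i in range(3)]
    w=np.clip(r-(b+g)/2-25,0,None)*((np.hypot(x,y)>35)&(np.hypot(x,y)<95))
    if w.sum()<2000: return None,im
    u=np.array([(w*x).sum(),(w*y).sum()])
    a=np.arctan2(-u[0],u[1])%(2*np.pi) # from down, clockwise
    return a/0.4,im
def kp(a,z=82): return [W[0]+RK*np.cos(a),W[1]+RK*np.sin(a),z]
def ang():
    p=bot.read_state()['ee_pos'];return np.arctan2(p[1]-W[1],p[0]-W[0])
def crank(da,n,speed=50):
    a0=ang();out=[]
    for i in range(1,n+1):
        bot.servo_line(kp(a0+da*i),speed=speed)
        m,im=needle(cam('scene'));out.append((np.degrees(ang()),m))
        print(round(out[-1][0],1),None if m is None else round(m,2))
    return im
E
python3 - <<'E'
from h import *
import pickle
print(needle(pickle.load(open('s7.pkl','rb')))[0])
q=quat(1)
p=[557.9,-22.5,140]
bot.move_to(p,q);p[2]=82
bot.servo_line(p,q,speed=100,until_force=15)
bot.move_gripper(5,40)
s=bot.read_state();print(s['ee_pos'],s['ft_force'],s['grip_width'],s['clock'],np.degrees(ang()),np.hypot(*(s['ee_pos'][:2]-W)))
im=crank(np.radians(-8),6)
cv2.imwrite('pics/rd8.png',im)
s=bot.read_state();print(s['ft_force'],s['clock'])
E
```

```text
3.472988536116797
[557.68617474 -22.37259772  82.77301978] [-6.7449428   1.27246535  6.72601471] 14.646999304927872 16.4333 164.5335335310055 46.60141657411724
156.0 3.47
147.9 3.47
139.8 3.46
131.7 3.45
123.7 3.46
115.7 3.47
[-0.08907024  6.40565203  4.64923906] 18.3917
```

View pics/rd8.png

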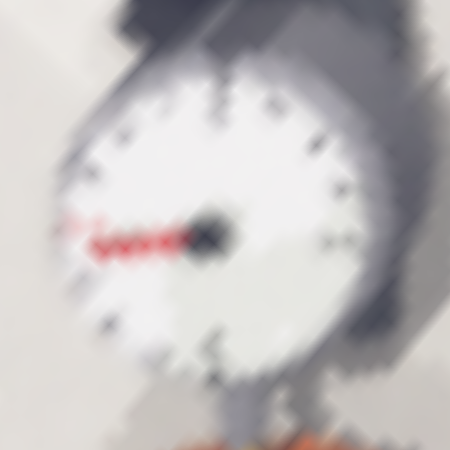

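```bash
python3 - <<'E'
from h import *
im=crank(np.radians(-8),13,60)
cv2.imwrite('pics/rd9.png',im)
s=bot.read_state();print(s['ft_force'],s['clock'],np.hypot(*(s['ee_pos'][:2]-W)))
E
```

```text
106.8 3.47
98.8 3.47
90.9 3.47
82.9 3.46
74.8 3.46
66.7 3.47
58.7 3.47
50.6 3.48
42.5 3.48
34.5 3.48
26.5 3.48
18.5 3.48
10.5 3.48
[-5.6228553  -3.78590476  9.40699805] 22.4083 45.510739028826265
```

View pics/rd9.png

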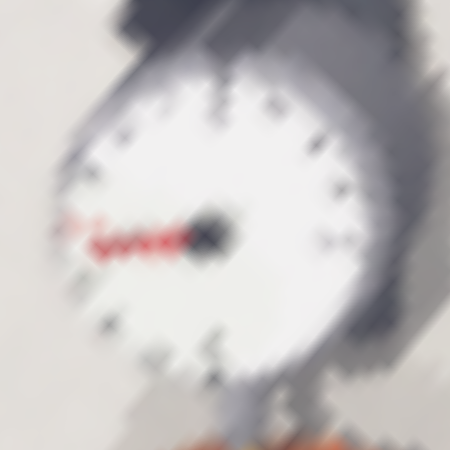

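```bash
python3 - <<'E'
from h import *
im=crank(np.radians(-8),9,60)
c=cam('scene');cv2.imwrite('pics/s10.png',cv2.resize(c['image'][200:340,200:380],None,fx=4,fy=4))
s=bot.read_state();print(s['ft_force'],s['clock'],s['grip_width'],np.hypot(*(s['ee_pos'][:2]-W)))
E
```

```text
1.4 3.46
-6.5 3.47
-14.3 3.47
-22.2 3.47
-29.8 5.63
-37.8 7.84
-45.9 8.34
-54.0 6.85
-62.0 3.69
[-8.42932602  3.36636372 11.59816149] 25.25 15.161206431500428 45.64121146872749
```

View pics/s10.png

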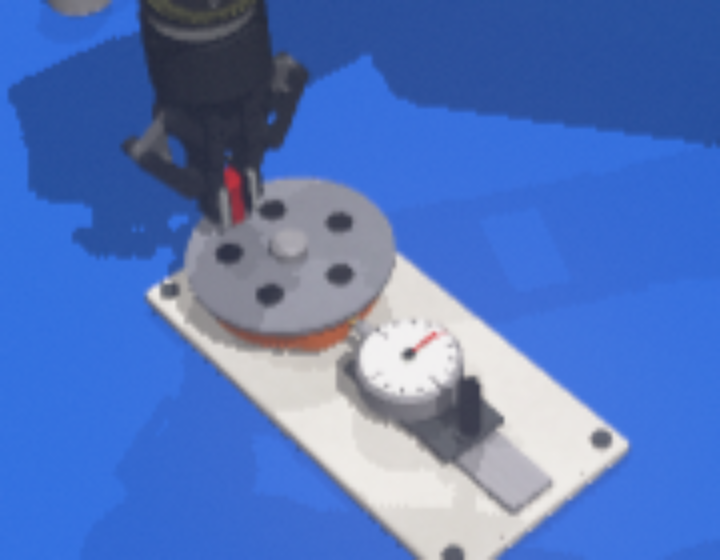

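```bash
python3 - <<'E'
from h import *
for t in (-54,-49,-46,-43.5,-41,-38):
    bot.servo_line(kp(np.radians(t)),speed=25);bot.dwell(.1)
    print(np.degrees(ang()).round(1),needle(cam('scene'))[0])
print(bot.read_state()['clock'])
E
```

```text
-54.2 6.865176194232161
-49.1 8.046004400054473
-46.1 8.338350353866382
-43.6 8.420846981189042
-41.1 8.250082080616329
-38.0 7.833751479991669
27.85
```

```bash
python3 - <<'E'
from h import *
bot.servo_line(kp(np.radians(-44)),speed=25);bot.dwell(.2)
print(np.degrees(ang()).round(1),needle(cam('scene'))[0])
bot.move_gripper(45);bot.dwell(.2)
print(needle(cam('scene'))[0])
p=bot.read_state()['ee_pos'];bot.servo_line([p[0],p[1],160],speed=120)
c=look('l11',np.array([582,27.4,260]),(0,340,130,530));bot.dwell(.3)
print(needle(cam('scene'))[0],bot.read_state()['clock'])
E
```

```text
-43.9 8.409342420299847
8.435894589387951
8.43621583586368 31.1333
```

View pics/l11.png

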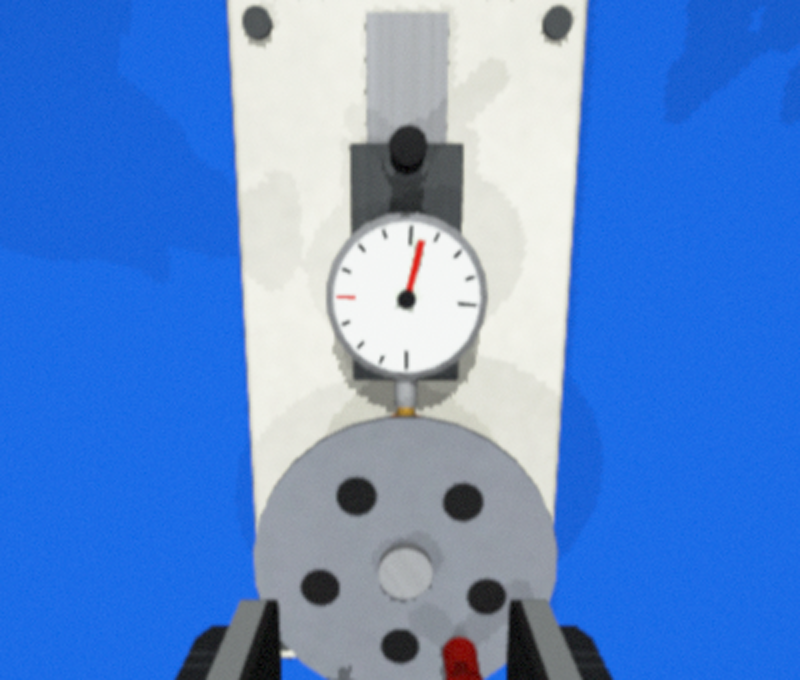

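Needle at (420,240) from the hub (406,299) reads about 8.4 mm, which is 4.9 mm above the plain rim's 3.5. The wheel is free of the gripper and holding still, so I'm handing in.

```bash
python3 -c "
from h import *
bot.finish_job()"
```

```text
the job is handed in; nothing more can be done
```

The wheel is standing with its high bump under the plunger, the indicator is still bearing on it, and the job is handed in after about 31 s on the robot clock. `finish_job` reports no verdict.

- **Setting the indicator:** I slid it in by its post in three pushes until the dial read about 3.5 mm on the plain rim. That is inside the 2.5–6 mm window, though a little short of 4 mm.
- **Finding the bump:** I cranked the knob about 227 degrees in 8-degree steps, reading the needle at each one. The reading stayed flat, then rose to about 8.4 mm over a hump some 35–40 degrees wide. That rise of 4.9 mm matches the 5 mm bump and rules out the 2.5 mm one, so I did not crank on to find the lesser bump.
- **Centring and release:** I went back over the hump in steps of 2.5 to 5 degrees, found its top at a knob angle of about -44 degrees, stopped there and let go.

**Last checks:** the dial read 8.44 mm both just after release and after the gripper had backed away, and the wrist picture agrees at about 8.4 mm. The highest plunger reading was about 8.4 mm, well short of the 12.5 mm limit, and I never worked near the bystanders.

**Disagreement:** my first camera estimate of the wheel's axis was about 3.5 mm off, because it did not match where the ball touched the rim. I measured it again closer up before gripping the knob.

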